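Key off the hooks and into the vise socket

TASK

Take the red T-handle key off its two hooks on the tool stand, lifting it up over their upturned ends, and stand it upright, shaft down, in the screw socket on top of the blue board vise. Guide it down until it is fully home before letting go, do not drop it. Leave the black key hanging on its hooks and the other things on the bench where they are.

Things in the scene. Friction and masses are not known exactly. Their poses are not given: they have to be found in the camera images.
- red_key_grip (a point): Centre of the red key's flat-sided plastic hub, 22 x 36 x 42 mm (key x, y, z): grasp from above, closing along key x. A 12 mm steel crossbar, 112 mm long, runs along key y 5 mm below this point (end caps 15 mm across); an 11 mm round shaft points down (key -z), its tip 117 mm below. Hanging, key z is up and key x is the stand's x. About 0.2 kg.
- red_key_tip (a point): Centre of the end face of the red key's shaft (11 mm round, tapered to 7 mm over the last 4 mm); same axes as the hub.
- black_key_grip (a point): Hub centre of the black T-handle key, same size, hanging on the stand's other pair of hooks 150 mm from the red one; which side is which varies. It stays there. Its hub's top is 178 mm above the bench: carry the red key over or around it.
- rack: Fixed tool stand: origin on the bench below the line of the hung crossbars, midway between the keys. Dark base 160 x 300 x 12 mm (x -50 to 110 mm); posts at x 85, y +-145 mm carry a rail 151 mm up, from which 4 hooks of 7 mm bar (y +-35, +-115 mm) reach along -x. Bars hang at x 0, axis 151 mm up; hook ends at x -18 mm turn up to 170 mm: lift 25 mm or more, then go along -x or further up.
- vise: Fixed board vise; origin on the bench directly below the socket. Dark base plate 200 x 140 x 12 mm (x from -60 to 140 mm); blue block 100 x 110 mm in plan centred on the origin, flat top 72 mm above the bench. Two lower blue jaws with a green circuit strip stand behind it at x 73 to 123 mm, no higher than 75 mm.
- socket (a point): Centre of the mouth of the screw socket in the middle of the vise block's flat top, marked by a steel ring 30 mm across. Round vertical hole 14 mm in diameter with a 1.5 mm chamfer, 40 mm deep with a flat floor; z is up, 72 mm above the bench. Fully home the key's tip is 40 mm below this point.
- meter: Bystander: yellow multimeter lying flat, 150 x 78 x 34 mm plus a dial to 40 mm, origin under its centre, long along its x.
- spool: Bystander: grey spool of 60 mm diameter, 56 mm high, standing; origin under its centre.
- driver: Bystander: orange-handled screwdriver 180 mm long lying flat.
- pliers: Bystander: red-handled pliers 165 mm long lying flat, origin at the pivot.
- tin: Bystander: round steel tip-cleaner tin, 70 mm across, 54 mm high with its brass wool.
- flux: Bystander: white bottle with red cap, 50 mm across, 120 mm high, standing.
Mind the look-alikes: they are no part of the job. What is shaped like the part that bears red_key_grip but white is not meant.

How it is judged (in metres and radians):
On the way:
1. the red key is held, lifted at least 27 mm above where it hung (height (world z) of red_key_grip above 0.183 m and contact force between the fingers and red_key above 0.5 N), for 0.2 s.
At the end, for the whole second after the job is handed in: The red key stands at rest in the vise socket: tip at least 34 mm below the mouth and within 6 mm of its axis, tilted less than about 10 degrees, released; the black key still hangs within 20 mm of where it was (horizontal distance between red_key_tip and socket below 0.006 m and z of red_key_tip in the frame of socket below -0.034 m and angle between red_key_grip's own z axis and vertical below 0.17 rad and linear speed of red_key below 0.03 m/s and distance of black_key_grip from where it was at the start of the episode below 0.02 m); the robot touches nothing.
It fails at once if the red key is dropped (moves faster than 0.6 m/s with no finger on it) (linear speed of red_key above 0.6 m/s and contact force between the fingers and red_key below 0.05 N).
It fails at once if the black key is knocked more than 40 mm away (distance of black_key_grip from where it was at the start of the episode above 0.04 m).
It fails at once if a bystander on the bench is moved more than 30 mm (distance of any of meter, spool, driver, pliers, tin, flux from where it was at the start of the episode above 0.03 m).
It also fails if it takes over 51 s, if anything falls off the work surface, if the arm or the gripper's body presses on something with over 40 N, if the wrist force passes 120 N, or if a joint passes its speed limit or range.

ROBOT

A 6-joint arm with a two-finger parallel gripper is mounted at the origin on the work surface. World frame = base frame: x ahead of the robot, y to its left, z up, the work surface at z = 0. Lengths are in mm, angles in rad, forces in N, time in s.
With the tool pointing down it reaches from about 300 to 775 mm from the base axis. Payload 14.6 kg.
Tool frame: the origin (TCP) lies where the fingers leave the gripper's body, on its centre line; the fingertips stand 97 mm ahead of it and the grasp point (between the pads) lies ahead of it (grip_depth is the z of the grasp point in the tool frame, in mm); z points along the fingers, y is the line along which they close (so a half turn about z gives the same grasp; the last joint's range is limited). The gripper opens to 94 mm and grips with 3 to 60 N. Pads are 16 mm wide; open, the fingers measure 119 mm over their backs; the gripper's body (75 mm by 177 mm) begins 78 mm behind the grasp point.
Start: joints at [1.213, 0.3, 1.521, -0, 1.321, -0.067], TCP at [157.693, 526.899, 302.646] pointing down, gripper open.
Joint ranges: [-3.03, 3.03], [-0.79, 2.21], [0.23, 2.52], [-1.04, 4.18], [0, 3.07], [-2.55, 2.55]. Speed limits (rad/s): [2.22, 2.22, 2.57, 3.14, 3.14, 3.14].

INTERFACE

Orientations are given as [roll, pitch, yaw] about the fixed x, y, z axes, in that order (R = Rz(yaw) Ry(pitch) Rx(roll)).
In Python, from cell import read_state, camera, sign_off, regions_of, spot_point, grip_depth gives the robot as it stands. The module is installed in compiled form; this text tells all that it offers.
- The arm moves only by the tool send_rows, never from a script. Its argument "series" is a list of rows, each a list of 3 entries, a list of its own where there are three numbers: the shift along the world's x, y, z in mm, then the turn about the world's z in degrees, then the closure, from -1 (fully open) to 1 (shut), so that 0 is half open. A call has 1 to 12 rows; each row shifts and turns the commanded pose from where the row before left it; what a row does not reach is not made up. A row lasts 1/10 s, in which the tool goes at most 50 mm and 8.59 degrees, less where a joint would pass 70% of its speed; a pose out of reach is approached as far as the arm can. A call is refused whole if a number of a shift passes 50 or a number of a turn 8.59, either way. A call with a gripper value outside its range is refused whole. The fingers move at their own pace and stop on an object; "squeeze" is the grip in N (left out, the last holds). Time passes only in rows, so rows that do not move let the fingers close. It gives the time, the measured TCP pose, the force, the opening and the grip force at its end, in the units of the state.
- read_state(): the state, without advancing time (a new reading comes with each control period).
- camera(name): name is "scene" or "top"; returns a dict with "color" (400x640x3 uint8, blue, green, red), "fx", "fy", "cx", "cy" (pixels), "dist" ([k1, k2, p1, p2, k3] as OpenCV has them; the pictures are not rectified), "camera_from_world" (4x4, takes a point from world to camera coordinates). Camera axes: x right, y down, z forward; pixel columns grow to the right and rows downward; lengths in mm; the calibration is good to about 2 mm. A picture is of the moment at which its call begins. There is no depth.
- sign_off(): hands the job in; it is judged then, once.
Trained networks look in a picture, given as the dict that the camera call returned (one of the last four; its "shot" number tells which), for a name from the list of things; names that differ only in an ending like _2 or _b are one class to them, and where a whole thing is asked for, a point or a joint stands for the part that bears it (a point fixed in the world has none). Each returns a list of dicts, best first, with "confidence" (0 to 1); they miss things now and then, are a little off and sometimes report something else, mostly with a low value. They report only what shows in the picture. A call takes as long as a camera call. They do not tell look-alikes from the thing itself.
- regions_of(thing, picture): "mask" (400x640 bool, what is visible of it).
- spot_point(thing, picture): "point" ([x, y, z] in mm, in the coordinates of the camera as it stood for that picture, good to about 4 mm: a listed point, or the origin of a listed thing).
The state is a dict: "clock": time; "joints": joint angles; "qd": joint speeds; "effort": joint torques, N m; "eef_pos": TCP position; "eef_rot": TCP orientation; "wrist_force": force on the tool from outside, world axes, zero at the start; "moment": the same for the moment, N m; "finger_gap": finger opening in mm; "finger_force": force on a finger pad.
Only numpy, scipy, OpenCV 4.12 (cv2) and the standard library are available. Lean on these libraries where they do the work, as an engineer would, in place of code of your own. Each camera call takes 0.05 s, during which the arm holds its last target. There are 200 camera calls.

## Working session

There is one attempt and no reset: what is moved stays moved. The work goes in short steps, Python scripts to look and compute and a tool call to move; the robot and the scene stay as the last step left them, time stands still between calls to the robot, and variables do not carry over. Pictures are saved under pics/ and viewed, at most 10 in all, crops included, and the job is handed in when it is done.

Besides the shell and the picture viewer there is one more tool, called after "Call:" as a command line: name --argument value ..., lists and objects as JSON in quotes. send_rows: Moves the arm, as the interface text tells. Its arguments: {"type":"object","properties":{"series":{"type":"array"},"squeeze":{"type":"number"}},"required":["series"]}

```bash
mkdir -p pics; cat > h.py <<'E'
import numpy as np,cv2
from cell import *
def w(p,pt):
    T=np.linalg.inv(p["camera_from_world"]); return (T@np.r_[pt,1])[:3]
def px(p,P):
    T=np.array(p["camera_from_world"]); q=T[:3,:3]@np.array(P,float)+T[:3,3]
    K=np.array([[p["fx"],0,p["cx"]],[0,p["fy"],p["cy"]],[0,0,1]])
    return cv2.projectPoints(q.reshape(1,3),np.zeros(3),np.zeros(3),K,np.array(p["dist"],float))[0].ravel()
def ray(p,uv):
    K=np.array([[p["fx"],0,p["cx"]],[0,p["fy"],p["cy"]],[0,0,1]])
    n=cv2.undistortPoints(np.array(uv,float).reshape(1,1,2),K,np.array(p["dist"],float)).ravel()
    T=np.linalg.inv(p["camera_from_world"]); return T[:3,3],T[:3,:3]@np.r_[n,1]
def atz(p,uv,z):
    o,d=ray(p,uv); return o+d*(z-o[2])/d[2]
E
python3 - <<'E'
from h import *
print(grip_depth, read_state())
for n in("scene","top"):
    p=camera(n); cv2.imwrite(f"pics/{n}0.png",p["color"])
    print(n,"cam",np.linalg.inv(p["camera_from_world"])[:3,3].round())
    for t in("red_key_grip","red_key_tip","black_key_grip","rack","vise","socket","meter","spool","tin","flux","driver","pliers"):
        for r in spot_point(t,p)[:3]:
            P=w(p,r["point"]);print(t,round(r["confidence"],2),P.round(0),px(p,P).round())
E
```

```text
78.39999999999999 {'clock': 0.0, 'joints': array([ 1.21339581e+00,  3.00482898e-01,  1.52159807e+00, -3.53286744e-05,
        1.32067791e+00, -6.66423136e-02]), 'qd': array([-0.00144369, -0.00157544,  0.00061362, -0.00022629,  0.00413903,
        0.00043864]), 'effort': array([-2.60653462e-03, -5.31811845e+01, -3.52734232e+01,  7.07268412e-02,
        2.45956139e-02, -6.98051076e-05]), 'eef_pos': array([157.65084633, 526.76295854, 302.07260095]), 'eef_rot': array([-3.14042673e+00, -4.35195702e-05,  2.85084319e+00]), 'wrist_force': array([ 0.38661456, -0.8795076 ,  0.12935974]), 'moment': array([0.03824753, 0.00669341, 0.03001479]), 'finger_force': 0.0, 'finger_gap': 94.08339840575788}
scene cam [1783. -900. 1089.]
red_key_grip 0.51 [ 498. -177.  156.] [269. 196.]
red_key_grip 0.46 [523.   3. 120.] [317. 192.]
red_key_tip 0.83 [ 496. -173.   44.] [271. 223.]
red_key_tip 0.63 [ 382. -566.   -3.] [151. 259.]
red_key_tip 0.57 [525.   2.   2.] [317. 219.]
black_key_grip 0.81 [ 522. -321.  157.] [234. 213.]
rack 0.8 [ 505. -246.    3.] [255. 241.]
rack 0.72 [ 494. -176.  155.] [268. 196.]

[... 579 characters left out ...]
red_key_tip 0.62 [ 498. -175.   34.] [361. 232.]
red_key_tip 0.43 [523.   4.   3.] [314. 224.]
black_key_grip 0.46 [ 507. -244.    0.] [379. 232.]
black_key_grip 0.45 [ 513. -319.  154.] [407. 225.]
black_key_grip 0.19 [410. 541.   1.] [171. 245.]
rack 0.69 [ 507. -245.    1.] [379. 232.]
vise 0.57 [500. 209.   2.] [260. 227.]
socket 0.57 [502. 210.  69.] [257. 223.]
meter 0.81 [777. -24.   0.] [325. 161.]
spool 0.75 [551. 505.   2.] [185. 209.]
spool 0.53 [ 478. -532.    1.] [454. 244.]
spool 0.18 [ 495. -172.  155.] [364. 227.]
tin 0.56 [ 563. -490.   -1.] [443. 222.]
flux 0.56 [553. 506.   0.] [185. 209.]
driver 0.67 [ 384. -567.   -2.] [463. 270.]
pliers 0.74 [410. 538.   4.] [171. 245.]
```

View pics/scene0.png

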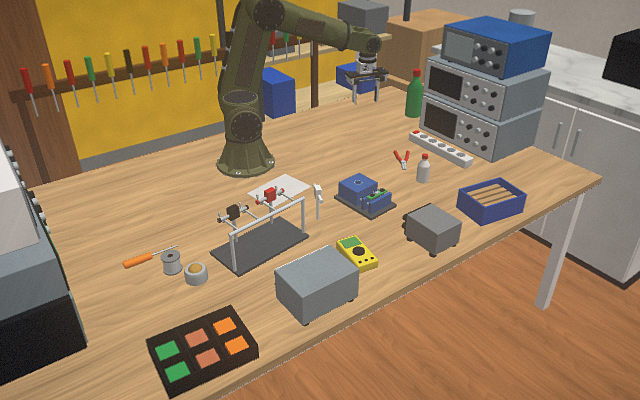

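View pics/top0.png

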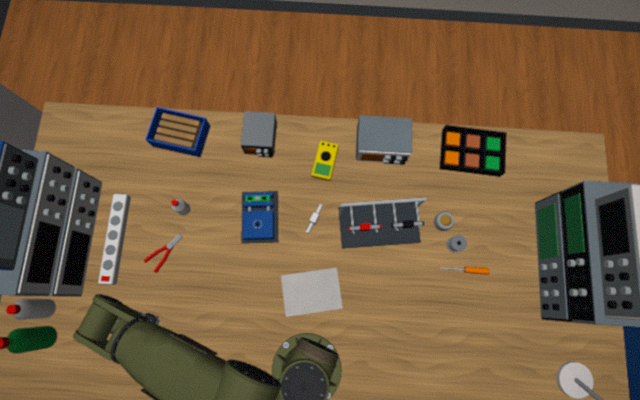

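The scene view shows a red hub at (269,196) and in the top view at (365,227). The black one is at (234,213) / (407,225). There is a white look-alike standing at (318,195) / (314,217). The red one on the rack's hooks fits the description. I'll confirm it in a crop and refine its pose and that of the socket.

```bash
python3 - <<'E'
from h import *
P={n:camera(n) for n in("scene","top")}
a=cv2.resize(P["scene"]["color"][150:270,200:400],None,fx=4,fy=4,interpolation=cv2.INTER_CUBIC)[:, :800]
b=cv2.resize(P["top"]["color"][180:260,240:440],None,fx=4,fy=4,interpolation=cv2.INTER_CUBIC)
cv2.imwrite("pics/crop1.png",cv2.resize(np.vstack([a,b]),(600,600)))
def tri(c):
    A=np.zeros((3,3));B=np.zeros(3)
    for n,uv in c.items():
        o,d=ray(P[n],uv);d=d/np.linalg.norm(d);M=np.eye(3)-np.outer(d,d);A+=M;B+=M@o
    return np.linalg.solve(A,B)
c={}
for n,(x0,x1,y0,y1) in {"scene":(255,290,180,212),"top":(345,388,215,240)}.items():
    im=P[n]["color"].astype(int);m=(im[...,2]>90)&(im[...,2]>2*im[...,1])&(im[...,2]>2*im[...,0])
    k=np.zeros_like(m);k[y0:y1,x0:x1]=1;m&=k
    v,u=np.nonzero(m);c[n]=(u.mean(),v.mean());print(n,m.sum(),c[n],u.min(),u.max(),v.min(),v.max())
print("red hub",tri(c).round(1), "top at z~165",atz(P["top"],c["top"],165).round(1))
# vise: blue top in top view
for t in("vise","rack"):
  for n in P:
    r=regions_of(t,P[n])
    for q in r[:2]:
        v,u=np.nonzero(q["mask"]);print(t,n,round(q["confidence"],2),m.sum() and (u.min(),u.max(),v.min(),v.max()))
# chair of ends: black vs red key by networks
for n in P:
    for t in("red_key_grip","black_key_grip","socket"):
        for r in spot_point(t,P[n])[:2]:print(n,t,round(r["confidence"],2),w(P[n],r["point"]).round(1))
E
```

```text
scene 137 (np.float64(269.75182481751824), np.float64(194.54014598540147)) 256 283 187 204
top 88 (np.float64(365.0568181818182), np.float64(226.1590909090909)) 348 381 223 230
red hub [ 498.5 -173.9  160.9] top at z~165 [ 497.3 -174.2  165. ]
vise scene 0.76 (np.int64(336), np.int64(395), np.int64(174), np.int64(218))
vise scene 0.55 (np.int64(124), np.int64(175), np.int64(246), np.int64(267))
vise top 0.89 (np.int64(241), np.int64(279), np.int64(191), np.int64(242))
vise top 0.19 (np.int64(455), np.int64(488), np.int64(266), np.int64(273))
rack scene 0.56 (np.int64(210), np.int64(308), np.int64(186), np.int64(276))
rack top 0.95 (np.int64(340), np.int64(424), np.int64(198), np.int64(246))
rack top 0.56 (np.int64(456), np.int64(488), np.int64(266), np.int64(273))
scene red_key_grip 0.74 [522.7   7.7 118.5]
scene red_key_grip 0.66 [ 494.1 -174.8  157.3]
scene black_key_grip 0.84 [ 521.1 -319.6  161.6]
scene socket 0.98 [498.5 211.7  75. ]
top red_key_grip 0.69 [ 496.9 -167.3  153.9]
top red_key_grip 0.66 [524.1   4.9 120.5]
top black_key_grip 0.47 [ 514.2 -319.7  155.3]
top socket 0.79 [499.1 208.8  69.3]
```

View pics/crop1.png

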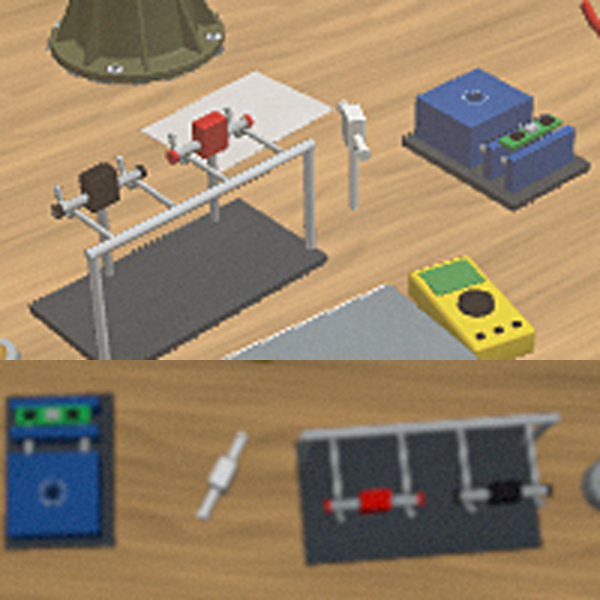

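The crop confirms it: red hub on the rack hooks, with the white T-piece apart at crop pixel (355,125). Top crop: red end caps at (331,507) and (418,497), rail ends at (300,436) and (530,421). I'll start the transit over the bench now and work out the yaw next.

Call:
send_rows --series '[[[24, -36, 0], -6, -1], [[24, -40, 0], -6, -1], [[24, -40, 0], -6, -1], [[24, -40, 0], -6, -1], [[24, -40, 0], -6, -1], [[24, -40, 0], -6, -1], [[24, -40, 0], -6, -1], [[24, -40, 0], -6, -1], [[24, -40, 0], -6, -1], [[24, -40, 0], -6, -1], [[24, -40, 0], 0, -1], [[24, -40, 0], 0, -1]]'

```text
clock: 3.1
eef_pos: [446.3, 49.0, 302.9]
eef_rot: [3.141, 0.0, 1.803]
wrist_force: [0.8, 1.4, 0.5]
finger_gap: 93.9
finger_force: 0.0
```

```bash
python3 - <<'E'
from h import *
p=camera("top")
for a,b,z in (((350.3,229),(379.3,225.7),151),((340,205.3),(416.7,200.3),151)):
    A,B=atz(p,a,z),atz(p,b,z);d=A-B;print(A.round(1),B.round(1),np.degrees(np.arctan2(-d[0],d[1])))
# vise yaw/socket
im=p["color"];h=cv2.cvtColor(im,cv2.COLOR_BGR2HSV)
s=read_state();print(s["eef_pos"],s["eef_rot"],s["wrist_force"],s["joints"])
E
```

```text
[ 486.8 -125.2  151. ] [ 504.4 -225.   151. ] 9.991307134194749
[568.5 -85.6 151. ] [ 602.8 -353.9  151. ] 7.282430714068807
[448.6668873   44.69037209 302.71537969] [3.14076927e+00 1.52623237e-03 1.80065665e+00] [-0.46915877 -1.32456402 -2.02373177] [ 1.85260747e-02  7.65626199e-02  1.78627568e+00 -1.37836955e-03
  1.27762940e+00 -2.10937286e-01]
```

Call:
send_rows --series '[[[10, -42, 0], -5.5, -1], [[10, -44, 0], 0, -1], [[10, -44, 0], 0, -1], [[10, -44, 0], 0, -1], [[10, -44, 0], 0, -1], [[0, 0, 0], 0, -1], [[0, 0, 0], 0, -1], [[0, 0, 0], 0, -1]]'

```text
clock: 3.95
eef_pos: [495.6, -166.3, 302.7]
eef_rot: [-3.142, -0.0, 1.708]
wrist_force: [-0.3, -0.6, 0.3]
finger_gap: 93.9
finger_force: 0.0
```

```bash
python3 - <<'E'
from h import *
s=read_state();print(s["eef_pos"],s["eef_rot"],s["wrist_force"])
for n in("scene",):
    p=camera(n);cv2.imwrite("pics/s2.png",cv2.resize(p["color"][100:250,180:380],None,fx=4,fy=4,interpolation=cv2.INTER_CUBIC))
    for r in spot_point("red_key_grip",p)[:2]:print(round(r["confidence"],2),w(p,r["point"]).round(1))
    for P in([497,-174,156],s["eef_pos"]-[0,0,97]):print(px(p,P))
E
```

```text
[ 495.60691657 -166.28022327  302.6598712 ] [-3.14156215e+00 -1.77345885e-04  1.70825426e+00] [-0.33331153 -0.57665385  0.29039245]
0.8 [647.1  82.5  12.2]
[269.29376298 195.60688637]
[270.3163414  181.97521342]
```

View pics/s2.png

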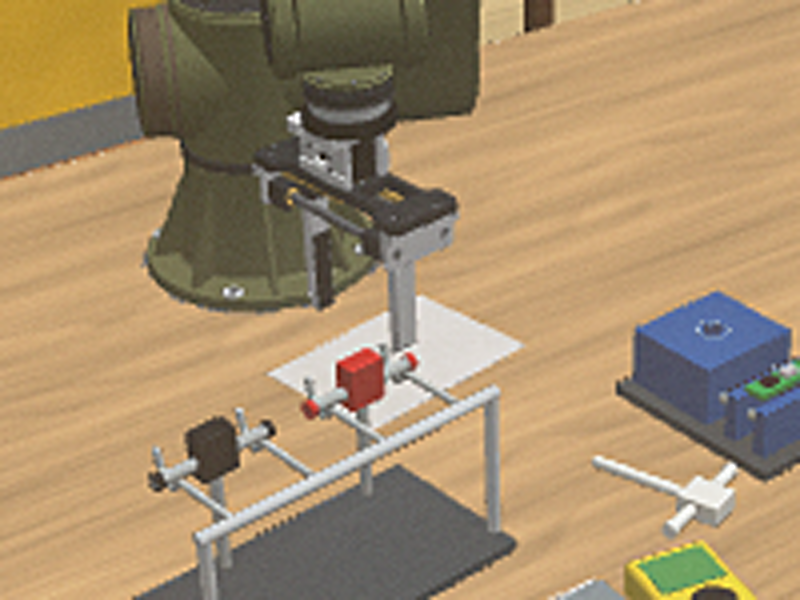

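The white look-alike, which was free-standing, has toppled to crop (700,500). It is not part of the job and my fingertips passed well above it. The gripper is over the red hub at crop (360,378), and the fingers straddle it. Next I'll descend and grip.

Call:
send_rows --series '[[[1.5, -7.5, 0], 0, -1], [[0, 0, -20], 0, -1], [[0, 0, -20], 0, -1], [[0, 0, -20], 0, -1], [[0, 0, -9], 0, -1], [[0, 0, 0], 0, -1], [[0, 0, 0], 0, 1], [[0, 0, 0], 0, 1], [[0, 0, 0], 0, 1], [[0, 0, 0], 0, 1], [[0, 0, 0], 0, 1], [[0, 0, 0], 0, 1]]' --squeeze 30

```text
clock: 5.25
eef_pos: [497.2, -174.6, 233.8]
eef_rot: [3.141, 0.0, 1.708]
wrist_force: [0.0, 0.4, -0.8]
finger_gap: 49.2
finger_force: 0.0
```

```bash
python3 - <<'E'
from h import *
s=read_state();print(s["eef_pos"],s["eef_rot"],s["wrist_force"],s["moment"],s["finger_gap"],s["finger_force"])
E
```

```text
[ 497.20753945 -174.60821103  233.76930278] [3.14145139e+00 1.16037436e-04 1.70761857e+00] [ 0.0420691   0.35746004 -0.80807884] [-0.06968523  0.03599907  0.01072929] 49.237319927605625 0.0
```

Call:
send_rows --series '[[[0, 0, 0], 0, 1], [[0, 0, 0], 0, 1], [[0, 0, 0], 0, 1], [[0, 0, 0], 0, 1], [[0, 0, 0], 0, 1], [[0, 0, 0], 0, 1], [[0, 0, 0], 0, 1]]'

```text
clock: 5.95
eef_pos: [496.8, -174.7, 233.6]
eef_rot: [-3.14, -0.0, 1.707]
wrist_force: [-5.4, -0.5, 3.4]
finger_gap: 21.7
finger_force: 30.0
```

Call:
send_rows --series '[[[0, 0, 8], 0, 1], [[0, 0, 12], 0, 1], [[0, 0, 15], 0, 1], [[0, 0, 15], 0, 1], [[0, 0, 15], 0, 1], [[0, 0, 20], 0, 1], [[0, 0, 20], 0, 1], [[0, 0, 20], 0, 1], [[0, 0, 20], 0, 1], [[0, 0, 10], 0, 1], [[0, 0, 0], 0, 1], [[0, 0, 0], 0, 1]]'

```text
clock: 7.15
eef_pos: [497.1, -174.5, 388.1]
eef_rot: [-3.141, -0.0, 1.708]
wrist_force: [0.4, 0.6, -1.8]
finger_gap: 21.9
finger_force: 30.0
```

```bash
python3 - <<'E'
from h import *
p=camera("scene");cv2.imwrite("pics/s3.png",cv2.resize(p["color"][100:250,180:380],None,fx=4,fy=4,interpolation=cv2.INTER_CUBIC))
s=read_state();print(s["eef_pos"],s["eef_rot"],s["wrist_force"],s["finger_gap"],s["finger_force"])
E
```

```text
[ 497.07407717 -174.55221265  387.72409782] [-3.14046530e+00 -7.26210549e-04  1.70758562e+00] [-0.46597725 -0.38569609 -1.58720162] 21.55104487684534 29.999378621578217
```

View pics/s3.png

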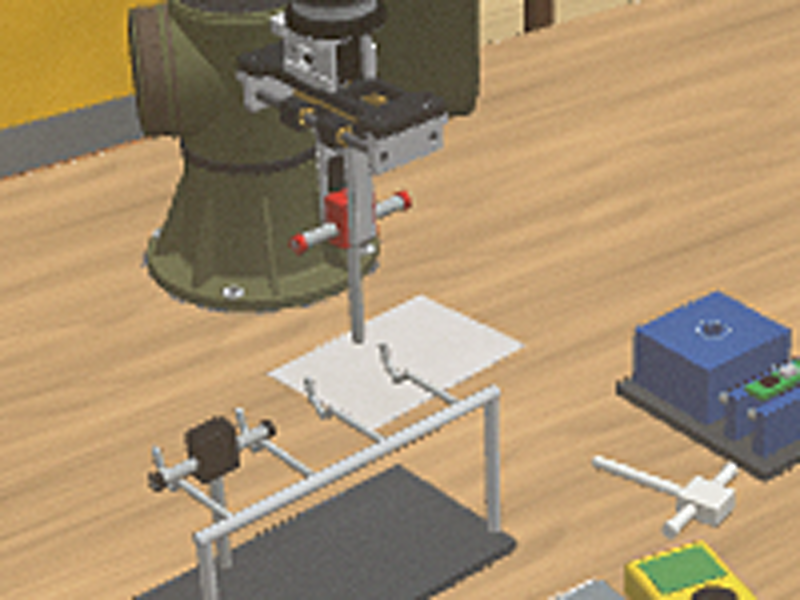

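Key is held upright with its tip at crop (358,338), clear of the hooks; the black key still hangs. Carrying it to the vise.

Call:
send_rows --series '[[[0, 20, 0], 0, 1], [[0, 34, 0], 0, 1], [[0, 40, 0], 0, 1], [[0, 40, 0], 0, 1], [[0, 40, 0], 0, 1], [[0, 40, 0], 0, 1], [[1, 40, 0], 0, 1], [[1, 40, 0], 0, 1], [[0, 40, 0], 0, 1], [[0, 30, 0], 0, 1], [[0, 20, 0], 0, 1], [[0, 0, 0], 0, 1]]'

```text
clock: 8.4
eef_pos: [498.8, 211.3, 387.3]
eef_rot: [-3.14, 0.0, 1.71]
wrist_force: [0.4, -0.2, -1.2]
finger_gap: 22.1
finger_force: 30.0
```

Call:
send_rows --series '[[[0, 0, -20], 0, 1], [[0, 0, -25], 0, 1], [[0, 0, -25], 0, 1], [[0, 0, -20], 0, 1], [[0, 0, 0], 0, 1], [[0, 0, 0], 0, 1], [[0, 0, 0], 0, 1]]'

```text
clock: 9.1
eef_pos: [499.5, 209.2, 299.9]
eef_rot: [3.14, -0.0, 1.707]
wrist_force: [0.3, -0.8, -1.3]
finger_gap: 21.8
finger_force: 30.0
```

```bash
python3 - <<'E'
from h import *
s=read_state();print(s["eef_pos"],s["eef_rot"],s["wrist_force"])
ims=[]
for n in("scene","top"):
    p=camera(n)
    for t in("red_key_tip","red_key_grip","socket"):
        for r in spot_point(t,p)[:2]:
            P=w(p,r["point"]);print(n,t,round(r["confidence"],2),P.round(1),px(p,P).round(1))
    P=s["eef_pos"]
    u,v=px(p,[499,210,72]);u,v=int(u),int(v)-8
    print(n,(u-30,v-30),"tip pred",px(p,P-[0,0,195.4]),"sock",px(p,[499,210,72]), "shift/10mm x,y",px(p,[509,210,72]),px(p,[499,220,72]))
    ims.append(cv2.resize(p["color"][v-30:v+30,u-30:u+30],(400,400),interpolation=cv2.INTER_CUBIC))
cv2.imwrite("pics/s4.png",np.hstack(ims))
E
```

```text
[499.51713664 209.1900315  299.87623801] [ 3.13997253e+00 -2.90473304e-04  1.70730151e+00] [ 0.32586804 -0.78780446 -1.25217641]
scene red_key_tip 0.68 [499.3 211.8 111.3] [358.4 173.6]
scene red_key_tip 0.66 [499.1 211.9  69.9] [358. 183.]
scene red_key_grip 0.83 [647.9  82.9  13.7] [356.  225.3]
scene red_key_grip 0.64 [498.7 206.8 224.9] [358.5 146.8]
scene socket 0.55 [498.7 213.6  74.7] [358.3 181.7]
scene (327, 144) tip pred [357.85226826 175.36294552] sock [357.59166776 182.64924345] shift/10mm x,y [359.27738796 183.75473805] [359.62465709 181.85402585]
top red_key_grip 0.57 [648.4  85.3  13.9] [294.9 190.3]
top socket 0.67 [501.1 210.9  71.7] [257.  223.2]
top (227, 185) tip pred [256.09962424 222.04428994] sock [257.12158824 223.75974796] shift/10mm x,y [257.37335685 221.0717275 ] [254.39669867 223.59648048]
```

View pics/s4.png

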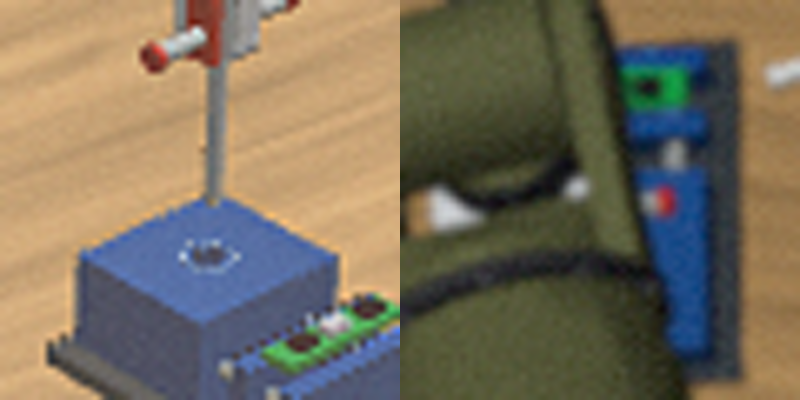

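```bash
python3 - <<'E'
from h import *
for n in("top","scene"):
    p=camera(n);im=cv2.imread(f"pics/{n}0.png").astype(float)
    u0,v0=[int(round(x)) for x in px(p,[499,210,72])]
    R=im[v0-7:v0+8,u0-8:u0+9,2]
    b=np.median(R); W=np.abs(R-b); W[W<12]=0
    vv,uu=np.mgrid[v0-7:v0+8,u0-8:u0+9]
    m=np.hypot((uu-u0)/(4 if n=="top" else 5.5),(vv-v0)/(4 if n=="top" else 4))<1.4
    W=W*m;c=((uu*W).sum()/W.sum(),(vv*W).sum()/W.sum());print(n,c,atz(p,c,72).round(1))
    print(R.astype(int))
E
```

```text
top (np.float64(257.0575657894737), np.float64(224.06359649122808)) [497.9 210.1  72. ]
[[31 26 32 18 28 19 27 24 23 22 23 25 32 31 33 33 29]
 [31 28 32 28 30 29 35 32 32 34 24 33 23 26 24 31 22]
 [35 29 27 31 27 39 44 41 38 47 37 33 27 30 37 25 32]
 [25 18 22 29 33 52 72 59 49 51 61 64 49 23 23 26 26]
 [26 17 27 35 61 66 66 54 36 30 54 66 61 36 25 31 17]
 [21 32  4 40 68 75 45 22 22 29 40 62 65 43 31 37 23]
 [29 27 28 48 66 61 26 25  8 15 36 56 62 51 33 28 31]
 [23 20 29 51 60 47 33 21  0 19 31 47 56 54 41 25 25]
 [30 20 27 38 56 58 33 23 18 27 37 67 67 44 32 15 32]
 [31 27 27 31 53 70 56 52 31 48 52 69 58 43 21 35 31]
 [30 26 29 31 37 68 83 81 66 73 73 71 48 32 22 28 30]
 [16 28 25 35 34 48 67 71 51 58 56 41 27 25 26 25 36]
 [31 28 21 22 33 19 32 36 23 28 29 32 31 27 27 36 20]
 [33 29 36 21 27 31 27 26 31 23 28 22 36 28 18 28 20]
 [32 23 24 20 26 22 22 24 24 27 17 28 36 17 33 32 20]]
scene (np.float64(357.6290322580645), np.float64(181.84677419354838)) [494.5 213.9  72. ]
[[134 136  74  83  78  89  84  91  89  88  82  88  87  80  79  88 156]
 [ 80  82  86  90  91  90  87  83  88  9
[... 254 characters left out ...]
 90  87 111  90  79  98  72  89  80 113  85  89  84  90  92]
 [ 86  86  89  94 187  83  80  75  79  75  84  95 160  83  86  82  89]
 [ 91  87  91  86  99 107  78  79  83  78  87 118  92  87  86  90  89]
 [ 91  89  84  89  88  94 114 110 117 119 115  86  86  89  88  87  92]
 [ 91  84  85  90  88  86  93  83  88  88  83  91  85  88  86  88  85]
 [ 90  88  91  87  87  87  89  88  85  90  88  88  90  85  86  84  85]
 [ 87  92  90  87  90  91  86  89  86  89  88  86  87  85  88  89  89]
 [ 90  88  92  89  83  90  86  96  90  91  82  85  92  95  88  86  86]
 [ 79  88  85  84  89  86  85  87  91  91  89  89  91  83  79  83  81]
 [ 82  81  77  85  88  90  91  91  84  89  88  86  84  80  81  85  83]]
```

Call:
send_rows --series '[[[0.5, 0, -10], 0, 1], [[0, 0, -10], 0, 1], [[0, 0, -5], 0, 1], [[0, 0, 0], 0, 1], [[0, 0, 0], 0, 1]]'

```text
clock: 10.1
eef_pos: [499.7, 209.4, 273.6]
eef_rot: [-3.141, 0.0, 1.708]
wrist_force: [-0.8, 0.1, -1.5]
finger_gap: 21.9
finger_force: 30.0
```

```bash
python3 - <<'E'
from h import *
s=read_state();P=s["eef_pos"];print(P,s["wrist_force"])
p=camera("scene")
print("tip pred",px(p,P-[0,0,195.4]),"sock",px(p,[499,210,72]))
c=p["color"][160:200,333:383]
cv2.imwrite("pics/s5.png",cv2.resize(c,(750,600),interpolation=cv2.INTER_CUBIC))
E
```

```text
[499.73345539 209.41419691 273.60670671] [-0.81707558  0.12009834 -1.48410038]
tip pred [357.65993812 181.37104754] sock [357.59166776 182.64924345]
```

View pics/s5.png

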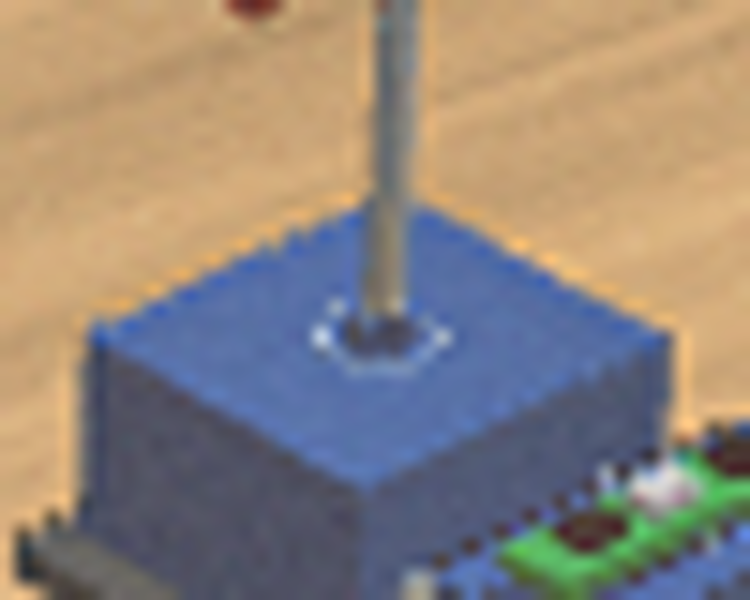

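Ring centre is at crop (381,336) and the shaft tip at about (385,320), nearly over the hole. I'll nudge x by -1 and go down slowly, watching the force.

Call:
send_rows --series '[[[-1, 0, 0], 0, 1], [[0, 0, -2], 0, 1], [[0, 0, -2], 0, 1], [[0, 0, -2], 0, 1], [[0, 0, -2], 0, 1], [[0, 0, -2], 0, 1], [[0, 0, -2], 0, 1], [[0, 0, 0], 0, 1]]'

```text
clock: 10.95
eef_pos: [498.6, 209.4, 261.3]
eef_rot: [-3.141, 0.0, 1.708]
wrist_force: [-0.6, 1.0, -0.9]
finger_gap: 21.8
finger_force: 30.0
```

Call:
send_rows --series '[[[0, 0, -4], 0, 1], [[0, 0, -4], 0, 1], [[0, 0, -4], 0, 1], [[0, 0, -4], 0, 1], [[0, 0, 0], 0, 1]]'

```text
clock: 11.45
eef_pos: [498.6, 209.3, 245.0]
eef_rot: [-3.141, 0.0, 1.708]
wrist_force: [1.2, -1.1, -1.4]
finger_gap: 21.7
finger_force: 30.0
```

Call:
send_rows --series '[[[0, 0, -4], 0, 1], [[0, 0, -4], 0, 1], [[0, 0, -4], 0, 1], [[0, 0, -2], 0, 1], [[0, 0, -1.5], 0, 1], [[0, 0, 0], 0, 1], [[0, 0, 0], 0, 1]]'

```text
clock: 12.15
eef_pos: [498.7, 209.4, 230.1]
eef_rot: [-3.141, 0.0, 1.708]
wrist_force: [-0.7, -0.4, -1.3]
finger_gap: 21.8
finger_force: 30.0
```

Call:
send_rows --series '[[[0, 0, -1], 0, 1], [[0, 0, -1], 0, 1], [[0, 0, 0], 0, 1]]'

```text
clock: 12.45
eef_pos: [498.7, 209.4, 228.1]
eef_rot: [3.142, 0.0, 1.708]
wrist_force: [1.1, -0.6, -1.6]
finger_gap: 22.2
finger_force: 30.0
```

Call:
send_rows --series '[[[0, 0, -0.7], 0, 1], [[0, 0, -0.5], 0, 1], [[0, 0, 0], 0, 1]]'

```text
clock: 12.75
eef_pos: [498.7, 209.4, 226.9]
eef_rot: [3.142, 0.0, 1.708]
wrist_force: [0.3, -1.6, -2.4]
finger_gap: 21.8
finger_force: 30.0
```

Call:
send_rows --series '[[[0, 0, -0.5], 0, 1], [[0, 0, -0.5], 0, 1], [[0, 0, 0], 0, 1]]'

```text
clock: 13.05
eef_pos: [498.7, 209.4, 226.2]
eef_rot: [3.141, -0.0, 1.708]
wrist_force: [-0.3, -1.0, 3.4]
finger_gap: 21.9
finger_force: 30.0
```

Call:
send_rows --series '[[[0, 0, -0.5], 0, 1], [[0, 0, -0.5], 0, 1], [[0, 0, 0], 0, 1]]'

```text
clock: 13.35
eef_pos: [498.8, 209.5, 226.1]
eef_rot: [3.141, -0.0, 1.708]
wrist_force: [-2.7, -1.9, 12.4]
finger_gap: 21.6
finger_force: 30.0
```

The floor is reached (12 N upward at the expected height). Now release and retreat.

Call:
send_rows --series '[[[0, 0, 0.7], 0, 1], [[0, 0, 0], 0, -0.4], [[0, 0, 0], 0, -0.4], [[0, 0, 0], 0, -0.4], [[0, 0, 0], 0, -0.4], [[0, 0, 0], 0, -0.6], [[0, 0, 0], 0, -0.6], [[0, 0, 0], 0, -0.6]]'

```text
clock: 14.15
eef_pos: [498.7, 209.4, 225.6]
eef_rot: [-3.142, 0.0, 1.708]
wrist_force: [-0.1, -0.4, 0.2]
finger_gap: 73.6
finger_force: 0.0
```

Call:
send_rows --series '[[[0, 0, 10], 0, -0.6], [[0, 0, 20], 0, -0.6], [[0, 0, 30], 0, -0.6], [[0, 0, 30], 0, -0.6], [[0, 0, 30], 0, -0.6], [[0, 0, 0], 0, -0.6], [[0, 0, 0], 0, -0.6]]'

```text
clock: 14.85
eef_pos: [498.6, 209.4, 346.2]
eef_rot: [3.141, -0.0, 1.708]
wrist_force: [0.5, 0.2, -0.3]
finger_gap: 75.2
finger_force: 0.0
```

```bash
python3 - <<'E'
from h import *
p=camera("scene");cv2.imwrite("pics/s6.png",cv2.resize(p["color"][130:280,200:400],None,fx=4,fy=4,interpolation=cv2.INTER_CUBIC))
for t in("red_key_grip","black_key_grip","meter"):
    for r in spot_point(t,p)[:2]:print(t,round(r["confidence"],2),w(p,r["point"]).round(1))
s=read_state();print(s["eef_pos"],s["wrist_force"],s["finger_gap"])
E
```

```text
red_key_grip 0.73 [645.9  84.6  12.5]
red_key_grip 0.62 [504.9 202.8 148.8]
black_key_grip 0.66 [ 520.5 -321.3  159.3]
meter 0.93 [776.8 -21.8  -1. ]
[498.52950178 209.32558028 344.69219118] [0.05181203 0.5903536  0.77035609] 75.22153995905903
```

View pics/s6.png

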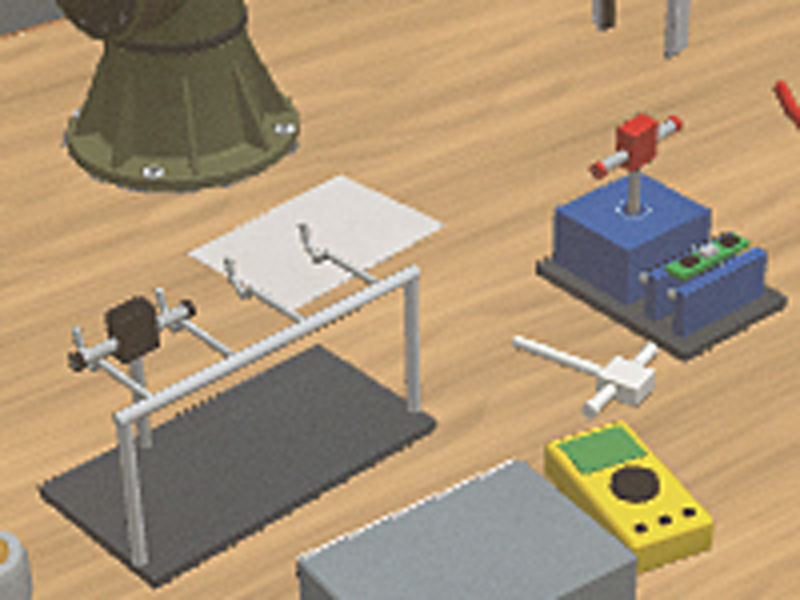

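The red key stands upright in the socket at crop (635,180) and the gripper is clear above it. The black key still hangs at (133,330) and the meter is where it was.

```bash
python3 -c "from cell import *;print(sign_off())"
```

```text
the job is handed in; nothing more can be done
None
```

The red key stands fully home and released in the vise socket, the black key still hangs and the meter hasn't moved (I didn't re-measure the other bystanders), the free-standing white look-alike toppled during the approach, and the job is handed in at about 15 s with no verdict shown.

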